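# Set the beam-splitter rod to its middle click

## Task

Two microscope units with push-pull rods stand on the desk. On the beam splitter, the one with the upright camera tube on top, the rod is pushed fully in: pull it out to its middle click, so that light goes to the eyepieces and the camera both, and let go of it. Leave the rod of the other unit, the filter unit with the low round cap, pushed in.

Things in the scene. Friction and masses are not known exactly. Their poses are not given: they have to be found in the camera images.
- splitter: Beam splitter, fixed to the desk: white box 100 mm (x) by 80 (y) by 66 high, with an upright white camera tube on top (44 mm in diameter, black band 53 mm, top 129 mm above the desk, axis 12 mm to +x of the centre). Origin under the box's centre; z up. The rod leaves the front face (-x), which looks towards the robot, turned up to 25 degrees either way. The two units may have changed places.
- splitter_rod_knob (a point): Centre of the black knob of the beam splitter's rod: a level cylinder 19 mm in diameter, 22 mm long, on a 7 mm steel rod, 45 mm above the desk. With the rod in it stands 44 mm before the front face (39 mm before a 22 mm bushing round the rod). Moves with the knob; axes as the box: x along the rod, into the box; z up. Pull along -x.
- splitter_rod (a joint): How far the rod is pulled out, m: 0 in (start, up to 0.002), 0.024 middle click, 0.048 last click, fully out. A spring detent draws it to the nearest click, within about 1 mm: about 5 N (at most 7) along the rod to leave a click; let go from 0.014 to 0.034 it snaps to the middle. A black ring on the rod comes out of the bushing at the middle click, a second one at the last.
- filter_rod_knob (a point): Centre of the like knob on the filter unit's rod: the same white box, knob, rod and axes, but on top only a low black cap (62 mm in diameter, top 79 mm above the desk). The two units stand side by side, in either order. Not to be moved.
- filter_rod (a joint): How far the filter unit's rod is pulled out, m: 0 fully in, where it starts (up to 0.002) and stays; same clicks as the other rod.

How it is judged:
By the outcome, as a careful person would: the job done as asked, in the order asked, and still so for the second after the job is handed in, with the robot touching nothing.
It also fails if it takes over 32 s, if anything falls off the work surface, if the arm or the gripper's body presses on something with over 40 N, if the wrist force passes 120 N, or if a joint passes its speed limit or range.

## Robot

A 7-joint arm with a two-finger parallel gripper is mounted at the origin on a cart in front of the work surface, level with it; the furniture and walls round the work are solid. World frame = base frame: x ahead of the robot, y to its left, z up, the work surface at z = 0. Lengths are in m, angles in rad, forces in N, time in s.
With the tool pointing down it reaches from about 0.425 to 0.875 m from the base axis. Payload 8.4 kg.
Tool frame: the origin (TCP) lies midway between the tips of the shut fingers; the grasp point (between the pads) lies 19 mm behind it; z points along the fingers, x is the direction in which the jaws open and shut, and the axes are right-handed (so a half turn about z gives the same grasp; the last joint's range is limited). The gripper opens to 87 mm and grips with 3 to 60 N. Pads are 19 mm wide; open, the fingers measure 117 mm over their backs; the gripper's body (75 mm by 190 mm) begins 51 mm behind the grasp point.
Start: joints at [1.08, 0.333, 0.04, 1.465, -0.013, 1.343, -0.059], TCP at [0.248, -0.601, 0.187] pointing down, gripper open.
Joint ranges: [-2.58, 2.58], [-0.38, 2.09], [-1.3, 1.39], [0.25, 2.4], [-1.5, 4.64], [0.08, 2.09], [-2.65, 2.65]. Speed limits (rad/s): [2.22, 2.22, 2.79, 2.79, 3.14, 3.14, 3.14].

## Interface

Orientations are given as a 3x3 rotation matrix whose columns are the frame's x, y, z axes.
In Python, from plant import move_to, move_l, move_j, gripper_to, dwell, solve_ik, sense, snapshot, PlanningError, hand_in gives the robot as it stands. The module is installed in compiled form; this text tells all that it offers. Calls block until the motion is done:
- move_to(position, orientation): joint-space move of the TCP to a pose.
- move_l(position, frame=None, max_speed=0.15, until_force=None): straight line of the TCP; frame=None keeps the orientation; max_speed is the mean speed in m/s. With until_force (N) it stops when the force on the tool has changed by that much, and returns True; else False.
- move_j(angles): joint-space move.
- gripper_to(opening, grip_force=None): opening from 0.0 (shut) to 1.0 (fully open); grip_force is the grip in N (None keeps the last); returns when the fingers have stopped.
- dwell(seconds).
- solve_ik(position, orientation): joint angles nearest the present ones, or None.
- sense(): the state.
- snapshot(name): name is "scene" or "top" or "wrist"; returns a dict with "img" (420x560x3 uint8, red, green, blue), "range_z" (420x560 float32, m along the optical axis (not along the pixel's ray), 0 where there is no reading), "camera_matrix" (3x3 intrinsics, pixels), "R" (3x3) and "t" (3): a world point X has camera coordinates R X + t; the wrist camera has in their place "tool_from_camera" (4x4, takes a point from camera to tool coordinates, whose origin is the TCP and whose axes are the tool frame's). Camera axes: x right, y down, z forward; pixel columns grow to the right and rows downward; lengths in m; the calibration is good to about 2 mm. The wrist camera is an equidistant fisheye: a pixel r from the principal point sees the ray r / f radians off the axis. A picture is of the moment at which its call begins: read the wrist's pose just before it.
A pose or a line that the arm cannot do raises PlanningError and nothing moves.
- hand_in(): hands the job in, once; it reports no verdict.
The state is a dict: "clock": time; "q": joint angles; "qvel": joint speeds; "joint_efforts": joint torques, N m; "ee_pos": TCP position; "eef_rot": TCP orientation; "wrist_force": force on the tool from outside, world axes, zero at the start; "ft_torque": the same for the moment, N m; "opening": opening from 0.0 (shut) to 1.0 (fully open).
Only numpy, scipy, OpenCV 4.12 (cv2) and the standard library are available. Lean on these libraries where they do the work, as an engineer would, in place of code of your own. Each camera call takes 0.05 s, during which the arm holds its last target. There are 200 camera calls.

## Working session

There is one attempt and no reset: what is moved stays moved. The work goes in short steps, each a Python script; the robot and the scene stay as the last script left them, time stands still between calls to the robot, and variables do not carry over. Pictures are saved under pics/ and viewed, about 8 in all and at most 12, crops included, and the job is handed in when it is done.

```bash
mkdir -p pics; python3 - <<'E'
from plant import *
import cv2,numpy as np
for n in("scene","top"):
    s=snapshot(n); cv2.imwrite(f"pics/{n}0.png",s["img"][:,:,::-1]); np.savez(f"{n}0.npz",**s)
    print(n,s["camera_matrix"].tolist(),(-s["R"].T@s["t"]).round(3),s["R"].round(2).tolist())
s=sense();print(s["clock"],s["wrist_force"],s["eef_rot"].round(2).tolist())
a=[cv2.imread(f"pics/{n}0.png") for n in("scene","top")]
E
```

```text
scene [[519.7560837607822, 0.0, 284.3028706953036], [0.0, 519.7560837607822, 206.75320822514254], [0.0, 0.0, 1.0]] [0.184 0.519 0.57 ] [[-0.83, -0.56, 0.0], [-0.34, 0.49, -0.8], [0.45, -0.67, -0.6]]
top [[432.42956684873957, 0.0, 280.99922996408054], [0.0, 432.42956684873957, 207.98474372878968], [0.0, 0.0, 1.0]] [ 0.368 -0.051  0.907] [[-0.04, -1.0, 0.0], [-0.97, 0.04, -0.25], [0.25, -0.01, -0.97]]
0.1 [ 0.53326591  0.02009394 -0.11573884] [[0.38, -0.92, -0.0], [-0.92, -0.38, 0.0], [-0.0, 0.0, -1.0]]
```

View pics/scene0.png

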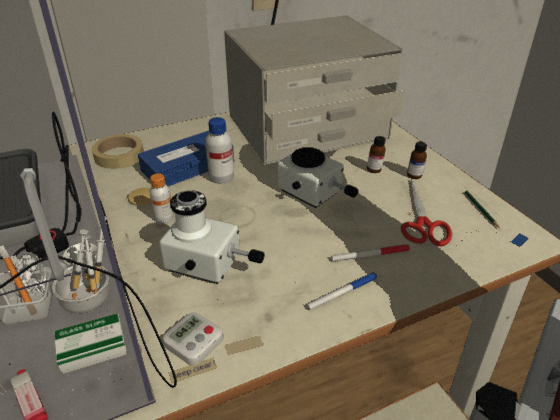

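View pics/top0.png

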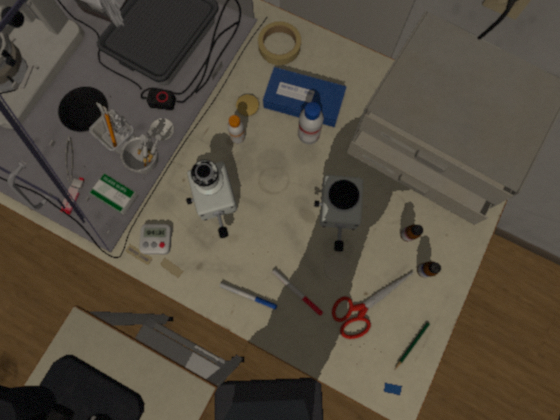

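The scene view shows the splitter with its tube at about (200,245) and its knob at (257,257). In the top view its knob is at (223,232), on the left. The filter unit's knob is at (339,245) in the top view.

```bash
cat > h.py <<'E'
import numpy as np,cv2
def cloud(s):
    K,z=s["camera_matrix"],s["range_z"]
    v,u=np.mgrid[:z.shape[0],:z.shape[1]]
    P=np.stack([(u-K[0,2])/K[0,0]*z,(v-K[1,2])/K[1,1]*z,z],-1)
    return (P-s["t"])@s["R"]
def ray(s,u,v,h):
    K=s["camera_matrix"];c=-s["R"].T@s["t"];d=s["R"].T@np.linalg.solve(K,[u,v,1.]);return c+d*(h-c[2])/d[2]
E
python3 - <<'E'
from h import *
for n,ks in(("top",[(223,232),(339,245)]),("scene",[(257,257),(351,191)])):
    s=dict(np.load(n+"0.npz"));W=cloud(s);g=s["img"].max(-1)
    for u,v in ks:
        m=np.zeros(g.shape,np.uint8);m[v-12:v+13,u-12:u+13]=1
        m&=((g<45)&(W[...,2]>.03)&(s["range_z"]>0)).astype(np.uint8)
        k,l,st,ce=cv2.connectedComponentsWithStats(m);i=1+st[1:,4].argmax()
        k0=ray(s,*ce[i],.045);print(n,"knob",st[i],ce[i],k0.round(4), np.median(W[l==i],0).round(4))
        d=np.linalg.norm(W[...,:2]-k0[:2],axis=-1)
        t=(W[...,2]>.061)&(W[...,2]<.071)&(d<.18)&(s["range_z"]>0)
        r=cv2.minAreaRect((W[t][:,:2]*1000).astype(np.float32));print("  box",t.sum(),r)
        hh=(W[...,2]>.09)&(d<.18); print("  high",hh.sum(),W[hh].mean(0) if hh.any() else 0)
E
```

```text
top knob [219 226   9  12  80] [222.775  231.7625] [0.5459 0.06   0.045 ] [0.5437 0.0585 0.0549]
  box 1038 ((635.5690307617188, 83.1226806640625), (99.87946319580078, 80.11893463134766), 13.634693145751953)
  high 629 [0.6452898  0.08496707 0.12459581]
top knob [334 239   9  12  97] [338.01030928 244.96907216] [ 0.5101 -0.1718  0.045 ] [ 0.5086 -0.1704  0.0538]
  box 1045 ((564.3157958984375, -253.01376342773438), (262.0738525390625, 114.6312484741211), 62.145389556884766)
  high 777 [ 0.6427559  -0.27380049  0.11604477]
scene knob [248 250  16  13 158] [255.65822785 255.91139241] [0.5431 0.0576 0.045 ] [0.539  0.0634 0.0516]
  box 1401 ((631.397705078125, 81.99658203125), (99.99562072753906, 79.33746337890625), 14.74831771850586)
  high 1080 [0.6363377  0.0916004  0.11732199]
scene knob [344 185  14  12 120] [350.58333333 190.69166667] [ 0.5061 -0.1752  0.045 ] [ 0.502  -0.1676  0.0508]
  box 818 ((553.91162109375, -253.26698303222656), (262.3827819824219, 103.09249114990234), 61.89554214477539)
  high 1339 [ 0.6416211  -0.27199976  0.11291087]
```

```bash
cat >> h.py <<'E'
def frame(yaw,tilt,sg=1):
    bx=np.array([np.cos(yaw),np.sin(yaw),0]);x=sg*np.array([-np.sin(yaw),np.cos(yaw),0])
    z=np.sin(tilt)*bx-np.cos(tilt)*np.array([0,0,1.]);return np.stack([x,np.cross(z,x),z],1)
yaw=np.radians(14.2);bx=np.array([np.cos(yaw),np.sin(yaw),0]);K0=np.array([.5435,.0595,.045])
E
python3 - <<'E'
from h import *; from plant import *
R0=sense()["eef_rot"]
for t in(15,0):
    fs=sorted([frame(yaw,np.radians(t),s) for s in(1,-1)],key=lambda F:-np.trace(R0.T@F))
    ok=False
    for F in fs:
        p=K0+F[:,2]*(.019-.11)
        print(t,solve_ik(p,F))
        try: move_l(p,F,max_speed=.25);ok=True;break
        except PlanningError as e: print(e)
    if ok:break
gripper_to(.5)
s=sense();w=snapshot("wrist");np.savez("w1.npz",pos=s["ee_pos"],rot=s["eef_rot"],**w)
cv2.imwrite("pics/w1.png",w["img"][:,:,::-1]);print(s["clock"],s["ee_pos"],s["wrist_force"],w["tool_from_camera"].round(3).tolist(),w["camera_matrix"])
print(s["eef_rot"].round(3))
E
```

```text
15 [ 0.63045564 -0.06991039 -0.75830719  2.04673481 -0.10031013  0.8874812
 -1.40260698]
4.075 [0.52066944 0.05374086 0.13289665] [0.35303743 0.51281072 0.0694806 ] [[1.0, -0.001, -0.001, -0.0], [0.001, 0.954, 0.3, -0.082], [0.0, -0.3, 0.954, -0.197], [0.0, 0.0, 0.0, 1.0]] [[325.1922621    0.         280.44641612]
 [  0.         325.1922621  210.89108459]
 [  0.           0.           1.        ]]
[[ 0.245 -0.936  0.251]
 [-0.969 -0.237  0.064]
 [-0.    -0.259 -0.966]]
```

View pics/w1.png

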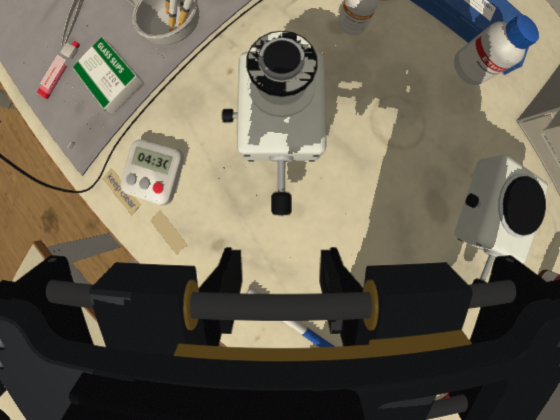

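The wrist view shows the knob at (281,204), midway between the finger tips at about u=282, with the rod straight up the picture. The jaws open along the gripper's wide side, so the body clears the tube. Next I cast the wrist ray, then grasp.

```bash
python3 - <<'E'
from h import *; from plant import *
w=dict(np.load("w1.npz"));K=w["camera_matrix"];T=w["tool_from_camera"]
m=np.zeros((420,560),np.uint8);m[188:222,265:300]=1;m&=(w["img"].max(-1)<50).astype(np.uint8)
k,l,st,ce=cv2.connectedComponentsWithStats(m);i=1+st[1:,4].argmax();u,v=ce[i]
d=np.array([u-K[0,2],v-K[1,2]]);r=np.hypot(*d);th=r/K[0,0];dc=np.r_[np.sin(th)*d/r,np.cos(th)]
c=w["pos"]+w["rot"]@T[:3,3];dw=w["rot"]@T[:3,:3]@dc
k=c+dw*(.045-c[2])/dw[2];print(st[i],ce[i],k.round(4),((k-K0)@bx).round(4))
kn=(k+K0)/2; kn[2]=.045
if np.linalg.norm(k-K0)<.008:
    F=frame(yaw,np.radians(15),-1)
    g=kn+F[:,2]*.019
    print(move_l(g,F,max_speed=.08,until_force=15))
    gripper_to(0,25)
    s=sense();print(s["clock"],s["ee_pos"],g,s["wrist_force"],s["opening"])
    w=snapshot("wrist");cv2.imwrite("pics/w2.png",w["img"][:,:,::-1])
E
```

```text
[272 192  19  23 398] [281.00251256 202.96231156] [0.5429 0.0594 0.045 ] -0.0006
False
6.625 [0.54797652 0.06068963 0.02663821] [0.54798396 0.06065774 0.02664741] [ 0.41618344 -0.19706985  0.30817014] 0.00826932384590116
```

View pics/w2.png

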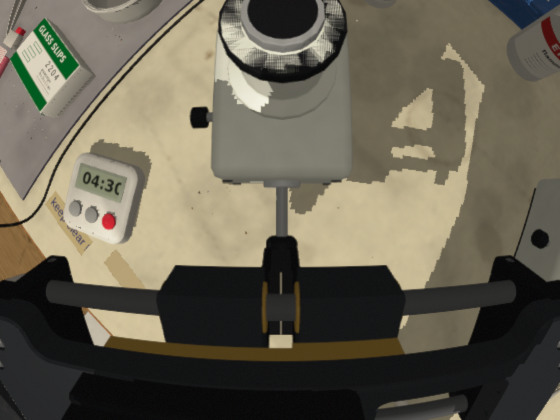

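The fingers shut fully (opening 0.008), which doesn't fit holding a 19 mm knob. I'll look from the side.

```bash
python3 - <<'E'
from h import *; from plant import *
s=snapshot("scene");a=cv2.resize(s["img"][190:310,170:330,::-1],None,fx=5,fy=5,interpolation=2);cv2.imwrite("pics/s2.png",a)
np.savez("s2.npz",**s);print(sense()["opening"],sense()["clock"])
E
```

```text
0.006294836529915038 6.725
```

View pics/s2.png

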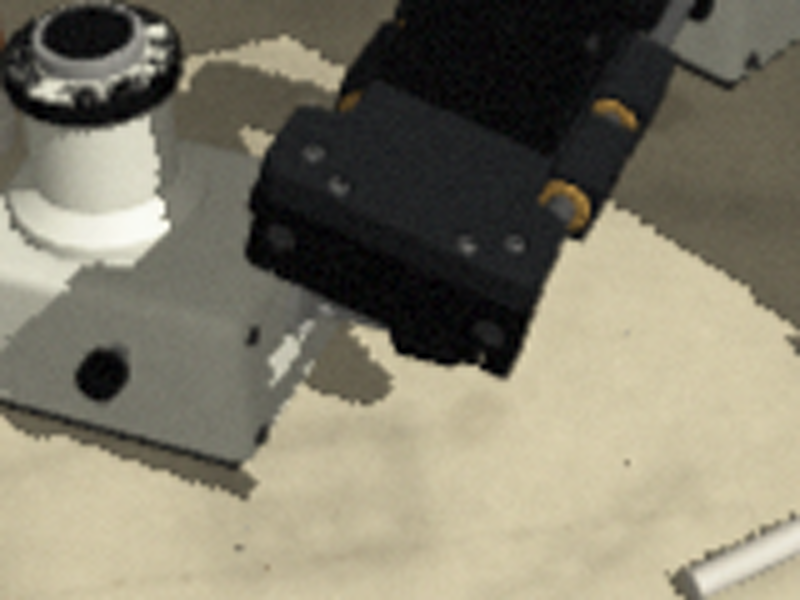

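```bash
python3 - <<'E'
import cv2,numpy as np
a=cv2.imread("pics/w2.png")[165:355,225:340];a=cv2.resize(a,None,fx=3.1,fy=3.1,interpolation=2)
cv2.imwrite("pics/w2c.png",(255*(a/255.)**.45).astype(np.uint8))
E
```

```text
(no output)
```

View pics/w2c.png

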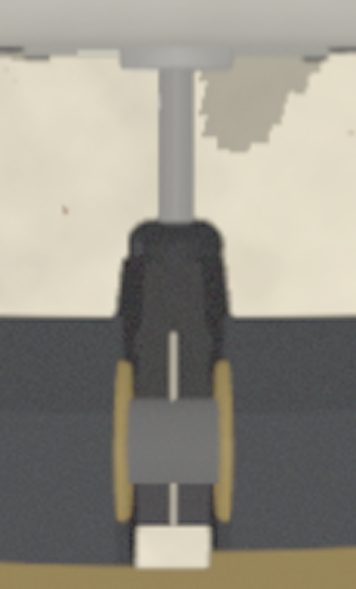

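```bash
cat >> h.py <<'E'
def wcloud(w,s):
    K,T,z=w["camera_matrix"],w["tool_from_camera"],w["range_z"]
    v,u=np.mgrid[:420,:560];dx=(u-K[0,2])/K[0,0];dy=(v-K[1,2])/K[1,1];th=np.hypot(dx,dy)+1e-9
    P=np.stack([np.tan(th)*dx/th*z,np.tan(th)*dy/th*z,z],-1)@T[:3,:3].T+T[:3,3]
    return P,P@s["eef_rot"].T+s["ee_pos"]
E
python3 - <<'E'
from h import *; from plant import *
s=sense();w=snapshot("wrist");P,W=wcloud(w,s);print(s["opening"],s["wrist_force"])
B=np.stack([bx,[-np.sin(yaw),np.cos(yaw),0],[0,0,1]])
for v in list(range(176,300,6)):
    print(v,[((W[v,u]-K0)@B.T*1000+[0,0,45]).round().astype(int).tolist() if w["range_z"][v,u]>0 else None for u in(268,274,281,288,295)],(P[v,281]*1000).round())
w1=dict(np.load("w1.npz"));P,W=wcloud(w1,dict(ee_pos=w1["pos"],eef_rot=w1["rot"]))
print("w1")
for v in range(152,220,6): print(v,[((W[v,u]-K0)@B.T*1000+[0,0,45]).round().astype(int).tolist() for u in(276,281,286)])
for v in range(240,300,8): print(v,[(P[v,u]*1000).round().tolist() for u in(222,232,333,342)])
E
```

```text
0.006294836529915038 [-0.01037017  0.57329525  0.13124818]
176 [[44, 7, 64], [45, 4, 62], [44, 0, 63], [45, -4, 62], [44, -7, 63]] [ -0. -48. -25.]
182 [[42, 8, 51], [42, 4, 54], [42, 0, 56], [42, -4, 56], [42, -8, 52]] [ -0. -43. -19.]
188 [[40, 10, -1], [40, 5, -1], [38, 0, 48], [40, -5, -1], [40, -10, -1]] [ -0. -38. -11.]
194 [[35, 10, -1], [35, 5, -1], [35, 0, 48], [35, -5, 1], [35, -10, 0]] [ -0. -35. -13.]
200 [[31, 10, -1], [31, 5, -2], [31, 0, 49], [31, -5, -2], [31, -10, 0]] [ -0. -32. -15.]
206 [[26, 10, -1], [27, 5, 0], [28, 0, 48], [26, -5, -1], [26, -10, -1]] [ -0. -28. -15.]
212 [[22, 10, -1], [22, 5, -1], [24, 0, 48], [22, -5, -1], [22, -10, -1]] [ -0. -25. -16.]
218 [[18, 10, -1], [18, 5, 0], [21, 0, 48], [18, -5, -1], [18, -10, 0]] [ -0. -21. -16.]
224 [[13, 10, 0], [13, 5, -1], [17, 0, 47], [13, -5, 0], [13, -10, -1]] [ -0. -18. -17.]
230 [[9, 10, -1], [9, 5, -1], [14, 0, 47], [9, -5, 0], [9, -10, -1]] [ -0. -14. -18.]
236 [[4, 10, 0], [10, 4, 48], [10, 0, 50], [10, -4, 49], [4, -10, -2]] [ -0. -12. -21.]
242 [[7, 8, 50], [7, 4, 53], [7, 0, 54], [7, -4, 52], [7, -8
[... 1399 characters left out ...]
[56.0, 51.0, 123.0], [66.0, 51.0, 123.0]]
248 [[-64.0, 60.0, 122.0], [-27.0, -11.0, -37.0], [28.0, -11.0, -36.0], [66.0, 60.0, 122.0]]
256 [[-31.0, -11.0, -47.0], [-26.0, -9.0, -44.0], [27.0, -11.0, -47.0], [66.0, 68.0, 119.0]]
264 [[-29.0, -11.0, -57.0], [-25.0, -9.0, -53.0], [26.0, -9.0, -53.0], [30.0, -10.0, -56.0]]
272 [[-28.0, -10.0, -63.0], [-23.0, -9.0, -62.0], [24.0, -10.0, -62.0], [28.0, -11.0, -64.0]]
280 [[-27.0, -9.0, -69.0], [-23.0, -7.0, -66.0], [23.0, -9.0, -69.0], [27.0, -12.0, -74.0]]
288 [[-26.0, -10.0, -77.0], [-22.0, -7.0, -72.0], [-0.0, -82.0, -197.0], [26.0, -10.0, -78.0]]
296 [[-17.0, -33.0, -120.0], [-14.0, -33.0, -120.0], [14.0, -33.0, -120.0], [17.0, -32.0, -119.0]]
```

The wrist depth puts the knob where I expected it, with its top at z=54 mm. The visible finger tips end at about tool z=-36 mm, so they closed above the knob. The real tips stop short of the reported TCP. I'll open, measure the tip, and lower accordingly under a force guard.

```bash
python3 - <<'E'
from h import *; from plant import *
gripper_to(.5)
s=sense();w=snapshot("wrist");P,W=wcloud(w,s)
m=(w["range_z"]>0)&(abs(P[...,0])<.045)&(abs(P[...,0])>.014)&(abs(P[...,1])<.016)&(P[...,2]<.01)&(w["img"].max(-1)<70)
for sg in(1,-1):
    q=P[m&(P[...,0]*sg>0)];print(len(q),np.percentile(q[:,2],[50,95,99,100]).round(4),np.abs(q[q[:,2]>np.percentile(q[:,2],90)]).min(0))
tip=np.percentile(P[m][:,2],99);print("tip",tip,s["opening"],s["clock"])
if -.045<tip<-.02:
    p=s["ee_pos"]+s["eef_rot"][:,2]*(-tip-.005)
    print(move_l(p,max_speed=.03,until_force=8),sense()["ee_pos"],p)
    gripper_to(0,25)
    s=sense();print(s["clock"],s["opening"],s["wrist_force"])
    w=snapshot("wrist");cv2.imwrite("pics/w3.png",w["img"][:,:,::-1])
E
```

```text
2562 [-0.0842 -0.0436 -0.0381 -0.0351] [2.08162351e-02 5.57072943e-05 3.50538452e-02]
1946 [-0.0747 -0.0421 -0.0375 -0.0346] [2.18007697e-02 4.88495225e-05 3.45782254e-02]
tip -0.03764822735406357 0.4951245063752467 7.75
False [ 0.55627085  0.06271356 -0.00472062] [ 0.55618047  0.06273408 -0.00489344]
9.625 0.20591847177199213 [-0.43749441 -2.69983756  0.35954176]
```

View pics/w3.png

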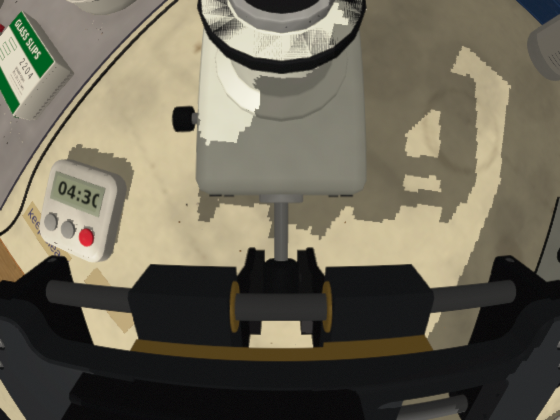

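The knob is now between the fingers, at about (281,270), with the opening at 0.206 (18 mm). Next I pull 24 mm.

```bash
python3 - <<'E'
from h import *; from plant import *
s=sense();p0=s["ee_pos"]
for d in(.012,.024):
    move_l(p0-bx*d,max_speed=.03);s=sense();print(s["ee_pos"]-p0,s["wrist_force"].round(2),s["opening"],s["clock"])
gripper_to(.5);dwell(.3)
s=sense();w=snapshot("wrist");P,W=wcloud(w,s)
print(s["clock"],s["wrist_force"].round(2))
p=s["ee_pos"]-s["eef_rot"][:,2]*.11
move_l(p,max_speed=.12);gripper_to(.5)
s=sense();w=snapshot("wrist");P,W=wcloud(w,s);a=w["img"]
B=np.stack([bx,[-np.sin(yaw),np.cos(yaw),0],[0,0,1]]);Q=(W-K0)@B.T+[0,0,.045]
m=(w["range_z"]>0)&(abs(Q[...,1])<.012)&(Q[...,2]>.046)&(Q[...,2]<.06)&(Q[...,0]<.035)&(Q[...,0]>-.08)&(a.max(-1)<50)
k,l,st,ce=cv2.connectedComponentsWithStats(m.astype(np.uint8));i=1+st[1:,4].argmax()
print("knob along",np.percentile(Q[l==i][:,0],[1,50,99]).round(4),"was about -.011..+.010",st[i],s["clock"])
u,v=map(int,ce[i]);c=a[max(0,v-100):v+60,u-100:u+100,::-1];cv2.imwrite("pics/w4.png",cv2.resize(c,None,fx=3,fy=3,interpolation=2))
E
```

```text
[-1.18989238e-02 -2.96173627e-03 -5.28244379e-05] [-1.16 -1.34  1.55] 0.20357108840284868 10.225
[-2.33720569e-02 -5.87226774e-03  2.31091644e-05] [-0.29 -1.98 -0.88] 0.20382819745526315 10.775
11.8333 [-1.33  0.07  0.34]
knob along [-0.0338 -0.0242 -0.0144] was about -.011..+.010 [271 201  21  25 494] 13.1667
```

View pics/w4.png

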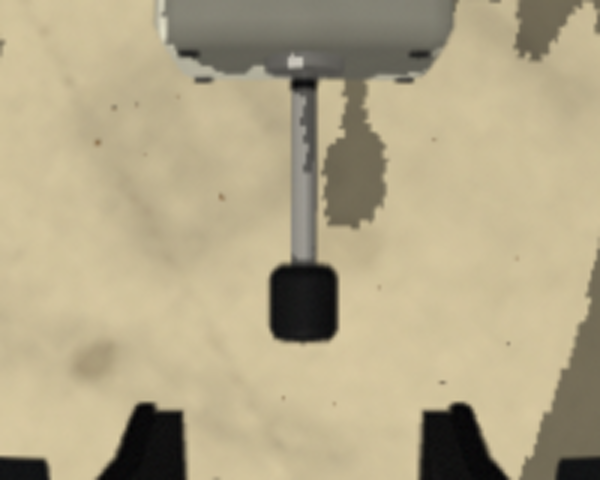

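The crop shows one black ring just out of the bushing at (303,83). The knob is free at (303,303), with the fingers well clear, and it measures about 24 mm out.

```bash
python3 -c "
from plant import *
print(sense()['clock'],sense()['wrist_force']);print(hand_in())"
```

```text
13.2167 [0.05291962 0.02944005 0.2638881 ]
the job is handed in; nothing more can be done
None
```

I pulled the beam splitter's rod out to its middle click, let go of the knob, backed the gripper well clear and handed in at 13.2 s (limit 32 s).

- **Last checks:** By wrist depth the knob's centre had moved about 24 mm along the rod. One black ring shows at the bushing, which marks the middle click. The wrist force was near zero at hand-in.
- **Failed first grasp:** The fingers closed on nothing, just above the knob. The wrist depth view showed the finger tips about 36 mm short of the reported TCP, contrary to the given tool frame. I opened, lowered about 33 mm under a force guard, and the second grasp held, with the fingers stopped at about 18 mm on the 19 mm knob.
- **Filter unit:** The arm did no work near it after passing by. I did not measure its rod again at the end.

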